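# Pack the lock-boring kit tray

### The arm

A 6-joint arm with a two-finger parallel gripper is mounted at the origin on a cart in front of the work surface, level with it; the furniture and walls round the work are solid. World frame = base frame: x ahead of the robot, y to its left, z up, the work surface at z = 0. Lengths are in m, angles in degrees, forces in N, time in s.
With the tool pointing down it reaches from about 0.3 to 0.75 m from the base axis. Payload 8.5 kg.
Tool frame: the origin (TCP) lies at the very end of the fingers, on their centre line; the grasp point (between the pads) lies 19 mm behind it (env.hold_point_z is the distance from the TCP to the grasp point, in m); z points along the fingers, y is the line along which they close (so a half turn about z gives the same grasp; the last joint's range is limited). The gripper opens to 85 mm and grips with 20 to 120 N. Pads are 22 mm wide; open, the fingers measure 114 mm over their backs; the gripper's body (76 mm by 85 mm) begins 54 mm behind the grasp point. The pads swing forward as they close: fully open they stand 13 mm farther back than shut.
Start: joints at [53.955, 21.807, 74.336, -0, 83.858, -12.336], TCP at [0.221, 0.504, 0.231] pointing down, gripper open.
Joint ranges: [-178.18, 178.18], [-50.72, 133.34], [12.68, 142.11], [-81.47, 261.47], [9.98, 163.14], [-165.26, 165.26]. Speed limits (degrees/s): [136.94, 136.94, 180, 180, 180, 180].

### API

Orientations are given as a 3x3 rotation matrix whose columns are the frame's x, y, z axes.
In Python, from rig import env, optics gives the robot as it stands.
- The arm moves only by the shell command python3 -m jog 'ROWS' [OPENING] [FORCE]. ROWS is JSON, a list of rows, each an object with "linear": the shift along the tool's x, y, z in units of 40 mm (1.0 is 40 mm), a list of three; "roll": the turn about the tool's z in units of 5 degrees (1.0 is 5 degrees). A call has 1 to 12 rows; each row shifts and turns the commanded pose from where the row before left it, along the tool's axes as they then stand; what a row does not reach is not made up. A row lasts 1/12 s, in which the tool goes at most 41.7 mm and 7.16 degrees, less where a joint would pass 70% of its speed; a pose out of reach is approached as far as the arm can. A call is refused whole if a number of a shift passes 1 or a number of a turn 1, either way. A call with a gripper value outside its range is refused whole. OPENING is the opening, from -1 (shut) to 1 (fully open), set as the call begins (- or left out, the last holds). The fingers move at their own pace and stop on an object; FORCE is the grip in N (left out, the last holds). Time passes only in rows, so rows that do not move let the fingers close. It gives the time, the measured TCP pose, the force, the opening and the grip force at its end, in the units of the state.
- env.observe(): the state, without advancing time (a new reading comes with each control period).
- optics.get_image(name): name is "side" or "top" or "wrist"; returns the picture (384x512x3 uint8, red, green, blue); there is no depth.
- optics.calibration(name): a dict with "fov_y" (degrees; the focal length in pixels is half the picture's height over the tangent of half this angle, whatever the lens; pixels are square), "cx", "cy" (the principal point, pixels), "D" ([k1, k2, p1, p2, k3] as OpenCV has them; the pictures are not rectified), "T" (4x4, takes a point from camera to world coordinates). Camera axes: x right, y down, z forward; pixel columns grow to the right and rows downward; lengths in m; the calibration is good to about 2 mm. A picture is of the moment at which its call begins: read the wrist's pose just before it. calibration takes no time and is no camera call; for the wrist camera it gives the pose at the moment of the call.
- env.close_job(): hands the job in; it is judged then, once.
The state is a dict: "time_s": time; "q": joint angles; "qvel": joint speeds; "joint_efforts": joint torques, N m; "position": TCP position; "tool_rot": TCP orientation; "ft_force": force on the tool from outside, world axes, zero at the start; "wrist_torque": the same for the moment, N m; "grip_width": finger opening in m; "gripper_force": force on a finger pad.
Only numpy, scipy, OpenCV 4.12 (cv2) and the standard library are available. Lean on these libraries where they do the work, as an engineer would, in place of code of your own. Each camera call takes 0.05 s, during which the arm holds its last target. There are 200 camera calls.

### The job

Pack the kit tray for boring the lock holes in a door: stand the large hole saw over the round post, the tape measure upright in the deep narrow pocket, lay the wide flat backing block in the wide pocket and the chuck key flat in the square dish. The small hole saw and the narrow square-section block, which is not wide enough to back the large saw, are not wanted: leave them where they are, undisturbed.

Things in the scene. Friction and masses are not known exactly. Their poses are not given: they have to be found in the camera images.
- hole_saw: the large hole saw: a red steel cup 54 mm across and 40 mm high standing on its teeth, mouth down, with a 10 mm thick steel arbor upright on top, 70 mm high in all; the cup's bore is 36 mm wide and 36 mm deep. 0.25 kg. Origin: on its axis at the teeth; z up
- tape_measure: tape measure standing upright, orange and black case 38 mm thick (x), 71 mm long (y from -29 to +42 mm) and 65 mm high, with the steel tape's end sticking out low down to y = -43 mm. 0.24 kg. Its foot is slightly rounded, so it may lean by 4 degrees. Origin: underside, z up; take it across its thickness
- wide_block: the wide flat wooden backing block, 55 mm (x) by 85 mm (y) by 30 mm high. 0.07 kg. Origin: centre of its underside, z up
- chuck_key: steel drill chuck key lying flat: shaft 10 mm thick along y, from y = -14 to +36 mm, its axis 5 to 8 mm above the bench; T bar 70 mm long and 7 mm thick along x at y = +29 mm; toothed head 17 mm across at y = -24 to -15 mm. 72 mm long and 17 mm high in all, 0.09 kg. Origin: centre of its outline on the bench, z up; take it by the shaft between bar and head
- small_saw: the small hole saw, which stays out: red cup 38 mm across and 38 mm high standing on its teeth, mouth down, arbor 10 mm thick on top, 68 mm high in all. Origin: on its axis at the teeth; z up
- narrow_block: the narrow square-section wooden block, which stays out: 40 mm (x) by 90 mm (y) by 40 mm high. Origin: centre of its underside, z up
- saw_insert: pale wood insert 112 x 112 x 24 mm high, one of four laid two by two, in any order, in the low plywood tray (rim 34 mm above the bench). Origin: centre of its underside, 6 mm above the bench; z up. For the large hole saw: a central round recess 74 mm wide and 6 mm deep (floor 18 mm above the origin) and in it a dark round-topped post 20 mm thick, top 46 mm above the origin
- tape_insert: pale wood insert 112 x 112 x 24 mm high, one of four laid two by two, in any order, in the low plywood tray (rim 34 mm above the bench). Origin: centre of its underside, 6 mm above the bench; z up. For the tape measure: the narrow deep pocket, 54 mm (x) by 101 mm (y), 18 mm deep, floor 6 mm above the origin, centred
- block_insert: pale wood insert 112 x 112 x 24 mm high, one of four laid two by two, in any order, in the low plywood tray (rim 34 mm above the bench). Origin: centre of its underside, 6 mm above the bench; z up. For the wide block: the wide shallow pocket, 73 mm (x) by 102 mm (y), 8 mm deep, floor 16 mm above the origin, centred
- key_insert: pale wood insert 112 x 112 x 24 mm high, one of four laid two by two, in any order, in the low plywood tray (rim 34 mm above the bench). Origin: centre of its underside, 6 mm above the bench; z up. For the chuck key: the square dish, 98 mm by 98 mm, 9 mm deep, floor 15 mm above the origin, centred

How it is judged (in metres and radians):
At the end, for the whole second after the job is handed in: In its own insert, resting on the recess floor (5 mm), level (0.2 rad), still and released: large saw over the post within 12 mm of centre, tape measure within 20 mm, wide block within 15 mm, chuck key within 22 mm (horizontal distance between hole_saw and saw_insert below 0.012 m and z of hole_saw in the frame of saw_insert between 0.013 and 0.023 m and angle between each of hole_saw, tape_measure, wide_block, chuck_key's own z axis and vertical below 0.2 rad and linear speed of each of hole_saw, tape_measure, wide_block, chuck_key below 0.02 m/s and contact force between each of hole_saw, tape_measure, wide_block, chuck_key and the fingers below 0.1 N and horizontal distance between tape_measure and tape_insert below 0.02 m and z of tape_measure in the frame of tape_insert between 0.001 and 0.011 m and horizontal distance between wide_block and block_insert below 0.015 m and z of wide_block in the frame of block_insert between 0.011 and 0.021 m and horizontal distance between chuck_key and key_insert below 0.022 m and z of chuck_key in the frame of key_insert between 0.01 and 0.02 m); the robot touches nothing.
It fails at once if the small hole saw is moved more than 30 mm (distance of small_saw from where it was at the start of the episode above 0.03 m).
It fails at once if the narrow block is moved more than 30 mm (distance of narrow_block from where it was at the start of the episode above 0.03 m).
It also fails if it takes over 104 s, if anything falls off the work surface, if the arm or the gripper's body presses on something with over 40 N, if the wrist force passes 120 N, or if a joint passes its speed limit or range.

## Working session

There is one attempt and no reset: what is moved stays moved. The work goes in short steps, Python scripts to look and compute and a shell command to move; the robot and the scene stay as the last step left them, time stands still between calls to the robot, and variables do not carry over. Pictures are saved under pics/ and viewed, at most 18 in all, crops included, and the job is handed in when it is done.

```bash
ls; mkdir -p pics; python3 - <<'E'
from rig import env, optics
import cv2
s=env.observe(); print(s['time_s'],s['position'],s['tool_rot'],s['grip_width'],env.hold_point_z)
for n in('top','side'):
    c=optics.calibration(n); print(n,c)
    cv2.imwrite(f'pics/{n}0.png',cv2.cvtColor(optics.get_image(n),cv2.COLOR_RGB2BGR))
print(optics.calibration('wrist'))
a=cv2.imread('pics/top0.png');a=cv2.resize(a,(800,600));cv2.imwrite('pics/top0b.png',a)
a=cv2.imread('pics/side0.png');a=cv2.resize(a,(800,600));cv2.imwrite('pics/side0b.png',a)
E
```

```text
pics
0.0 [0.22096385 0.50333396 0.23068943] [[-9.15600795e-01  4.02087526e-01 -8.97713453e-04]
 [ 4.02088390e-01  9.15600050e-01 -1.21417502e-03]
 [ 3.33741852e-04 -1.47265977e-03 -9.99998860e-01]] 0.08531840669709356 0.0187
top {'fov_y': 53.92760547954423, 'cx': 257.02175049902337, 'cy': 188.84403451900275, 'D': array([-0.09060256,  0.        ,  0.        ,  0.        ,  0.        ]), 'T': array([[-0.02801586, -0.99623418,  0.08205226,  0.44834857],
       [-0.99956209,  0.0287023 ,  0.00719816,  0.00386015],
       [-0.00952614, -0.08181466, -0.99660203,  1.1735189 ],
       [ 0.        ,  0.        ,  0.        ,  1.        ]])}
side {'fov_y': 46.38007345068958, 'cx': 257.93997518482684, 'cy': 194.66562135925116, 'D': array([-0.0929196,  0.       ,  0.       ,  0.       ,  0.       ]), 'T': array([[ 0.93909613, -0.21924449,  0.26463242,  0.23425508],
       [-0.34326173, -0.56163   ,  0.75282344, -0.84779622],
       [-0.01642688, -0.79781176, -0.6026828 ,  0.7377309 ],
       [ 0.        ,  0.        ,  0.        ,  1.        ]])}
{'fov_y': 60.51267829294483, 'cx': 258.90697948230985, 'cy': 192.12328447369111, 'D': array([-0.0400055,  0.       ,  0.       ,  0.       ,  0.       ]), 'T': array([[ 0.40223438,  0.86587979,  0.29742173,  0.1430941 ],
       [ 0.91553306, -0.37949702, -0.13334626,  0.53726828],
       [-0.00259117,  0.32593588, -0.94538833,  0.37318496],
       [ 0.        ,  0.        ,  0.        ,  1.        ]])}
```

View pics/top0b.png

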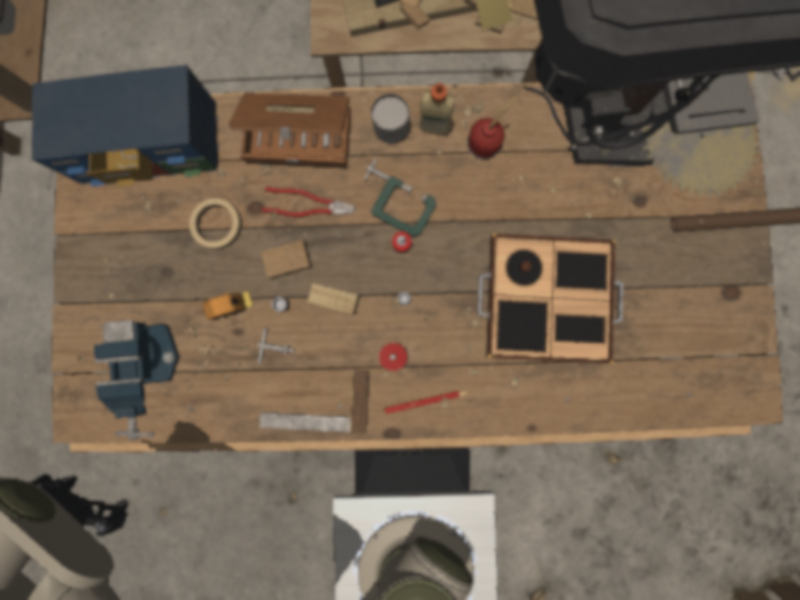

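View pics/side0b.png

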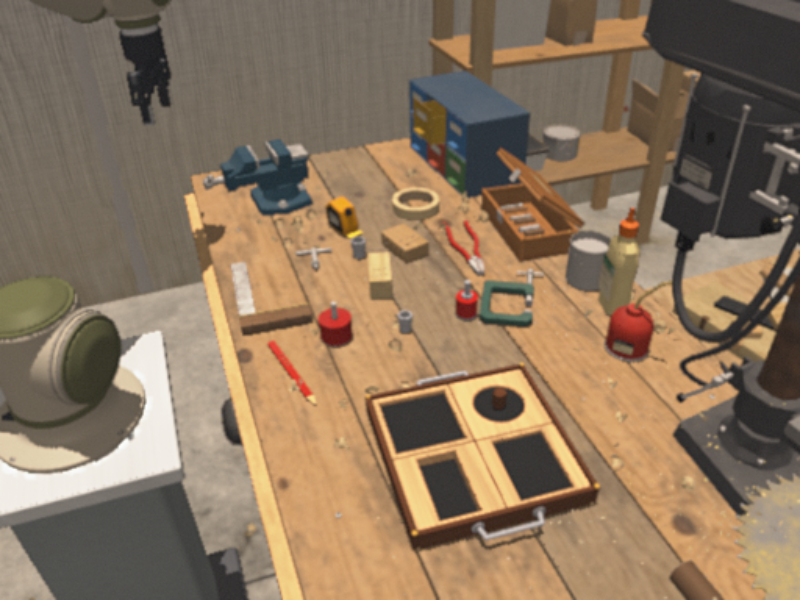

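The top view (800x600 scale) shows:
- Tray: saw insert (524,267), block pocket (581,271), key dish (522,326), tape pocket (580,328).
- Wanted items: large saw (393,357), tape (228,304), wide block (286,259), chuck key (273,346).
- Stay put: narrow block (333,298), small saw (402,241).

```bash
cat > h.py <<'E'
import numpy as np, cv2
from rig import env, optics
def KD(c):
    f=192/np.tan(np.radians(c['fov_y']/2)); return np.array([[f,0,c['cx']],[0,f,c['cy']],[0,0,1.]]),np.array(c['D'])
def ray(c,uv):
    K,D=KD(c); p=cv2.undistortPoints(np.array([[uv]],float),K,D)[0,0]
    T=np.array(c['T']); d=T[:3,:3]@[p[0],p[1],1]; return T[:3,3],d/np.linalg.norm(d)
def at(c,uv,z):
    o,d=ray(c,uv); return o+d*(z-o[2])/d[2]
def tri(obs):
    A=np.zeros((3,3));b=np.zeros(3)
    for c,uv in obs:
        o,d=ray(c,uv);P=np.eye(3)-np.outer(d,d);A+=P;b+=P@o
    x=np.linalg.solve(A,b); r=[np.linalg.norm((np.eye(3)-np.outer(ray(c,uv)[1],ray(c,uv)[1]))@(x-ray(c,uv)[0])) for c,uv in obs]
    return x,max(r)
def proj(c,X):
    K,D=KD(c);Ti=np.linalg.inv(np.array(c['T']))
    return cv2.projectPoints(np.array(X,float).reshape(-1,3),cv2.Rodrigues(Ti[:3,:3])[0],Ti[:3,3],K,D)[0][:,0]
def snap(name,n,scale=1.5625):
    c=optics.calibration(name); im=optics.get_image(name)[:,:,::-1]
    import pickle; pickle.dump((c,im.copy()),open(f'pics/{n}.pkl','wb'))
    cv2.imwrite(f'pics/{n}.png',cv2.resize(im,None,fx=scale,fy=scale,interpolation=cv2.INTER_CUBIC)); return c,im
def load(n):
    import pickle; return pickle.load(open(f'pics/{n}.pkl','rb'))
def px(u,v,s=1.5625): return ((u+.5)/s-.5,(v+.5)/s-.5)
def move(target):  # world offset and its tool-axis units
    s=env.observe(); d=np.array(target)-s['position']; print('units',np.round(np.array(s['tool_rot']).T@d/0.04,2))
E
python3 - <<'E'
from h import *
t=optics.calibration('top');s=optics.calibration('side')
pts=dict(saw=(393,357,335,308),tape=(228,304,342,215),wide=(286,257,405,240),key=(268,346,315,255),narrow=(333,297,380,275),ssaw=(402,239,466,290),sawin=(524,266,498,395),blkpocket=(581,271,535,465),keypk=(522,326,425,420),tapepk=(580,328,448,487))
for k,(a,b,c,d) in pts.items():
    X,r=tri([(t,px(a,b)),(s,px(c,d))]); print(k,X.round(3),round(r,4),np.degrees(np.arctan2(X[1],X[0])).round(0),np.hypot(*X[:2]).round(2))
E
```

```text
saw [0.426 0.032 0.059] 0.0015 4.0 0.43
tape [0.532 0.353 0.036] 0.0026 34.0 0.64
wide [0.625 0.24  0.021] 0.0016 21.0 0.67
key [0.452 0.282 0.003] 0.0007 32.0 0.53
narrow [0.543 0.148 0.019] 0.0016 15.0 0.56
ssaw [0.648 0.009 0.051] 0.0013 1.0 0.65
sawin [ 0.591 -0.226  0.042] 0.0002 -21.0 0.63
blkpocket [ 0.584 -0.344  0.025] 0.0036 -30.0 0.68
keypk [ 0.479 -0.221  0.028] 0.0034 -25.0 0.53
tapepk [ 0.469 -0.335  0.023] 0.0002 -36.0 0.58
```

```bash
python3 -m jog '[{"linear":[-0.84,-0.3,-0.175]},{"linear":[-0.84,-0.3,-0.175]},{"linear":[-0.84,-0.3,-0.175]},{"linear":[-0.84,-0.3,-0.175]},{"linear":[-0.84,-0.3,-0.175]},{"linear":[-0.84,-0.3,-0.175]},{"linear":[-0.84,-0.3,-0.175]},{"linear":[-0.84,-0.3,-0.175]},{"linear":[-0.84,-0.3,-0.175]},{"linear":[-0.84,-0.3,-0.175]},{"linear":[0,0,0]},{"linear":[0,0,0]}]' 1 40
python3 -c "
from h import *
snap('wrist','w1')"
```

```text
invalid input
```

View pics/w1.png

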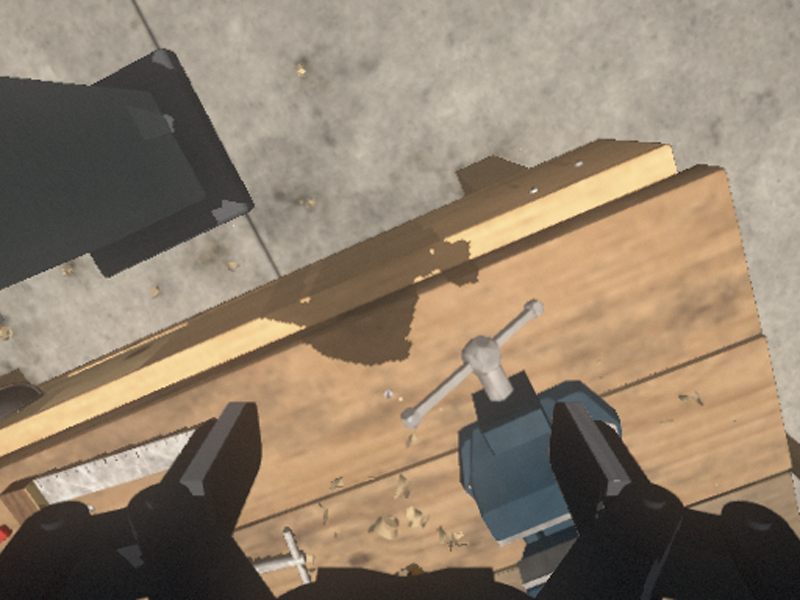

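The first move was refused, so this picture is from the start pose; it shows the vise at (540,450). I'll add the roll field.

```bash
python3 -m jog '[{"linear":[-0.84,-0.2,-0.17],"roll":0},{"linear":[-0.84,-0.2,-0.17],"roll":0},{"linear":[-0.84,-0.2,-0.17],"roll":0},{"linear":[-0.84,-0.2,-0.17],"roll":0},{"linear":[-0.84,-0.2,-0.17],"roll":0},{"linear":[-0.84,-0.2,-0.17],"roll":0},{"linear":[-0.84,-0.2,-0.17],"roll":0},{"linear":[-0.84,-0.2,-0.17],"roll":0},{"linear":[-0.84,-0.2,-0.17],"roll":0},{"linear":[-0.84,-0.2,-0.17],"roll":0},{"linear":[-0.84,-0.2,-0.17],"roll":0},{"linear":[-0.84,-0.2,-0.17],"roll":0}]' 1 40 && python3 -m jog '[{"linear":[0,0,0],"roll":0},{"linear":[0,0,0],"roll":0},{"linear":[0,0,0],"roll":0}]' && python3 -c "
from h import *
snap('wrist','w2')"
```

```text
time_s: 1.15
position: [0.5528, 0.2522, 0.313]
tool_rot: [[-0.916, 0.402, -0.001], [0.402, 0.916, -0.0], [0.0, -0.0, -1.0]]
ft_force: [-0.1, 0.7, 0.0]
grip_width: 0.0853
gripper_force: 0.0
time_s: 1.4
position: [0.5513, 0.2537, 0.3124]
tool_rot: [[-0.916, 0.402, -0.001], [0.402, 0.916, -0.0], [0.001, -0.0, -1.0]]
ft_force: [-0.3, 0.6, 0.1]
grip_width: 0.0852
gripper_force: 0.0
```

View pics/w2.png

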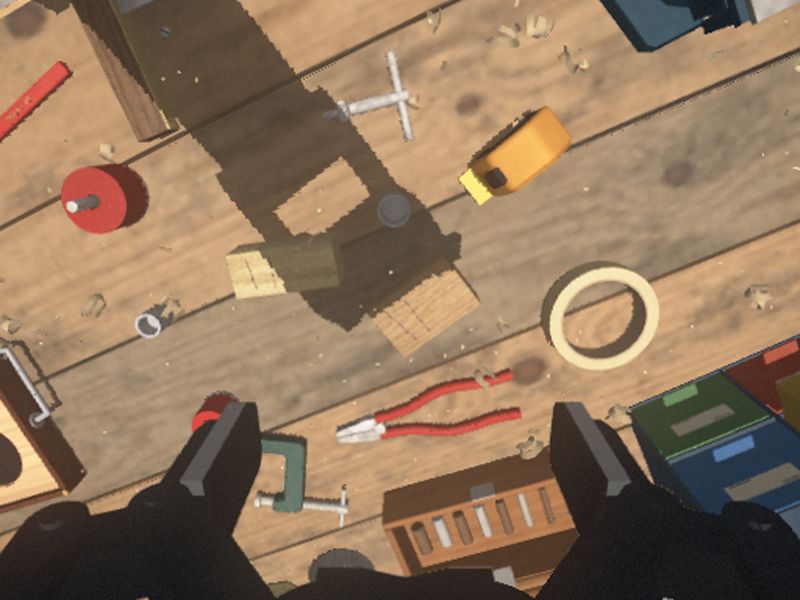

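w2 shows, in 800 scale: large saw (95,199) with arbor tip (72,207), tape (520,155), key bar (391,53)-(408,138) with head (335,112), wide block corners (375,317), (452,262), (480,298), (405,356), narrow block (285,268).

```bash
python3 - <<'E'
from h import *
c,im=load('w2'); t=optics.calibration('top');s=optics.calibration('side')
B=[at(c,px(*p),0.03) for p in [(375,317),(452,262),(480,298),(405,356)]]
print('block',np.round(B,3),[round(np.linalg.norm(B[i]-B[i-1]),3) for i in range(4)],np.mean(B,0).round(4))
for n,o in dict(blk=[(c,px(428,308)),(t,px(286,257))],sawtip=[(c,px(72,207)),(t,px(393,355)),(s,px(335,305))],keyjunc=[(c,px(402,98)),(t,px(262,346))]).items():
    X,r=tri(o);print(n,X.round(4),round(r,4))
K=[at(c,px(*p),0.007) for p in [(391,53),(408,138),(402,98),(333,113)]];print('key',np.round(K,4),np.linalg.norm(K[0]-K[1]))
b=c;crops=[]
def crop(x,y,w,h,f): 
    return cv2.resize(im[y:y+h,x:x+w],(w*f,h*f),interpolation=cv2.INTER_CUBIC)
A=crop(285,60,90,75,4);Kk=crop(200,25,75,75,4);Bk=crop(230,160,90,75,4);S=crop(30,95,75,75,4)
m=np.vstack([np.hstack([A,Kk]),np.hstack([Bk,S])]);print(m.shape);cv2.imwrite('pics/m1.png',m)
E
```

```text
block [[0.611 0.198 0.03 ]
 [0.591 0.279 0.03 ]
 [0.631 0.289 0.03 ]
 [0.656 0.207 0.03 ]] [np.float64(0.046), np.float64(0.083), np.float64(0.041), np.float64(0.086)] [0.6222 0.243  0.03  ]
blk [0.6278 0.2418 0.0115] 0.0002
sawtip [0.4264 0.0306 0.0662] 0.0027
keyjunc [0.4524 0.2931 0.0055] 0.0009
key [[0.4189 0.2986 0.007 ]
 [0.4841 0.2848 0.007 ]
 [0.4534 0.2929 0.007 ]
 [0.441  0.2363 0.007 ]] 0.06666290821151229
(600, 660, 3)
```

View pics/m1.png

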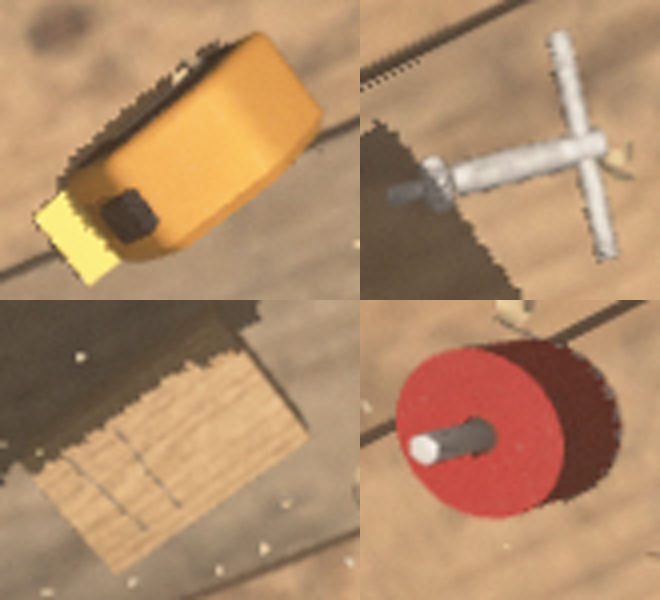

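```bash
cat > fit.py <<'E'
from h import *
from scipy.optimize import least_squares
def fit(c,L,P,x0):
    L=np.array(L,float);P=np.array(P,float)
    def W(x):
        cc,ss=np.cos(x[2]),np.sin(x[2]);return np.c_[x[0]+cc*L[:,0]-ss*L[:,1],x[1]+ss*L[:,0]+cc*L[:,1],L[:,2]]
    r=least_squares(lambda x:(proj(c,W(x))-P).ravel(),x0,x_scale=[.01,.01,.1])
    print('xyyaw',r.x[:2].round(4),np.degrees(r.x[2]).round(1),'err px',np.round(r.fun.reshape(-1,2),1).tolist());return r.x
E
python3 - <<'E'
from fit import *
c,im=load('w2')
g=lambda x,y,ox,oy,X,Y:(X+(x+.5-ox)/4-.5,Y+(y+.5-oy)/4-.5)
bk=[g(*p,0,300,230,160) for p in [(225,312),(307,434),(117,573)]]
# which local: block y axis along long edge
b=fit(c,[(-.0275,.0425,.03),(.0275,.0425,.03),(.0275,-.0425,.03)],bk,[.62,.24,-.2])
k=fit(c,[(-.035,.029,.007),(.035,.029,.007),(0,.029,.009),(0,-.015,.009)],[g(*p,360,0,200,25) for p in [(559,38),(608,255),(588,147),(455,178)]],[.45,.26,-1.4])
k=fit(c,[(.035,.029,.007),(-.035,.029,.007),(0,.029,.009),(0,-.015,.009)],[g(*p,360,0,200,25) for p in [(559,38),(608,255),(588,147),(455,178)]],[.45,.26,-1.4])
S=[at(c,g(*p,360,300,30,95),.04) for p in [(480,433),(397,433),(563,433),(480,347),(480,518)]];print('saw',np.round(S,4))
print('arbor tip',at(c,g(424,449,360,300,30,95),.07))
x=fit(c,[(.0,-.043,.01),(0,.042,.06),(.019,.042,.05),(-.019,.042,.05)],[g(*p,0,0,285,60) for p in [(64,250),(292,72),(322,112),(258,33)]],[.53,.35,-.8])
x=fit(c,[(.0,-.043,.01),(0,.042,.06),(.019,.042,.05),(-.019,.042,.05)],[g(*p,0,0,285,60) for p in [(64,250),(292,72),(322,112),(258,33)]],[.53,.35,-1.6])
big=cv2.resize(im[40:140,270:395],(750,600),interpolation=cv2.INTER_CUBIC)
R=np.array([[np.cos(x[2]),-np.sin(x[2])],[np.sin(x[2]),np.cos(x[2])]])
def poly(pts,col):
    W=[[*(R@np.array(p[:2])+x[:2]),p[2]] for p in pts];q=((proj(c,W)-[270,40]+.5)*6-.5).astype(int);cv2.polylines(big,[q],True,col,1)
for z,col in((0,(255,0,0)),(.065,(0,0,255))): poly([(-.019,-.029,z),(.019,-.029,z),(.019,.042,z),(-.019,.042,z)],col)
cv2.imwrite('pics/m2.png',big)
E
```

```text
xyyaw [0.619 0.241] 13.1 err px [[-1.1, -0.3], [1.7, 0.6], [-0.5, -0.3]]
xyyaw [0.4464 0.2639] -10.9 err px [[0.5, -1.6], [0.6, 1.0], [-0.4, 0.1], [-0.7, 0.6]]
xyyaw [0.4555 0.2984] -197.4 err px [[-13.8, 1.4], [-19.1, 4.8], [-17.6, 3.6], [50.1, -8.2]]
saw [[0.4231 0.0323 0.04  ]
 [0.4118 0.0074 0.04  ]
 [0.4342 0.0569 0.04  ]
 [0.4007 0.0475 0.04  ]
 [0.446  0.0164 0.04  ]]
arbor tip [0.42363863 0.03237189 0.07      ]
xyyaw [0.5314 0.3536] 20.2 err px [[-1.6, 1.5], [1.9, -0.2], [1.9, 2.1], [-2.4, -2.9]]
xyyaw [0.5314 0.3536] 20.2 err px [[-1.6, 1.5], [1.9, -0.2], [1.9, 2.1], [-2.4, -2.9]]
```

View pics/m2.png

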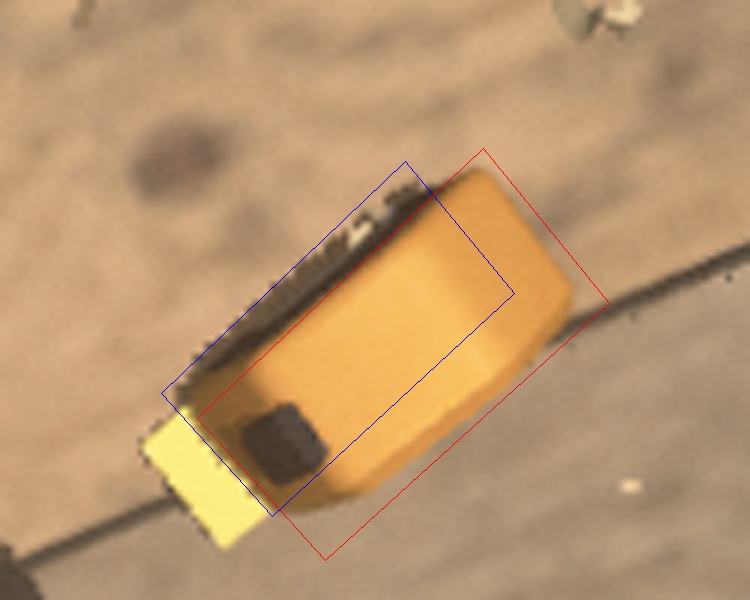

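Tape at about (0.531,0.353), yaw about 16° (overlay is 4–5° too steep), block yaw 13°, key yaw -11°, saw (0.4235,0.0325). Next I'll look at the tray.

```bash
python3 -m jog '[{"linear":[-0.4,-0.9,0],"roll":0},{"linear":[-0.4,-0.9,0],"roll":0},{"linear":[-0.4,-0.9,0],"roll":0},{"linear":[-0.4,-0.9,0],"roll":0},{"linear":[-0.4,-0.9,0],"roll":0},{"linear":[-0.4,-0.9,0],"roll":0},{"linear":[-0.4,-0.9,0],"roll":0},{"linear":[-0.4,-0.9,0],"roll":0},{"linear":[-0.4,-0.9,0],"roll":0},{"linear":[-0.4,-0.9,0],"roll":0},{"linear":[-0.4,-0.9,0],"roll":0},{"linear":[-0.4,-0.9,0],"roll":0}]' && python3 -m jog '[{"linear":[0,0,0],"roll":0},{"linear":[0,0,0],"roll":0},{"linear":[0,0,0],"roll":0},{"linear":[0,0,0],"roll":0}]' && python3 -c "
from h import *
print(env.observe()['q'])
snap('wrist','w3')"
```

```text
time_s: 2.45
position: [0.5534, -0.2196, 0.3132]
tool_rot: [[-0.916, 0.4, 0.0], [0.4, 0.916, 0.0], [-0.0, 0.0, -1.0]]
ft_force: [0.7, -0.1, 0.6]
grip_width: 0.0856
gripper_force: 0.0
time_s: 2.78
position: [0.5539, -0.2173, 0.3133]
tool_rot: [[-0.917, 0.4, 0.0], [0.4, 0.917, 0.0], [-0.0, 0.0, -1.0]]
ft_force: [0.2, 0.9, -0.4]
grip_width: 0.0855
gripper_force: 0.0
[-3.28155321e+01  2.42859551e+01  5.70287701e+01  1.29814924e-02
  9.86688117e+01 -9.92351325e+01]
```

View pics/w3.png

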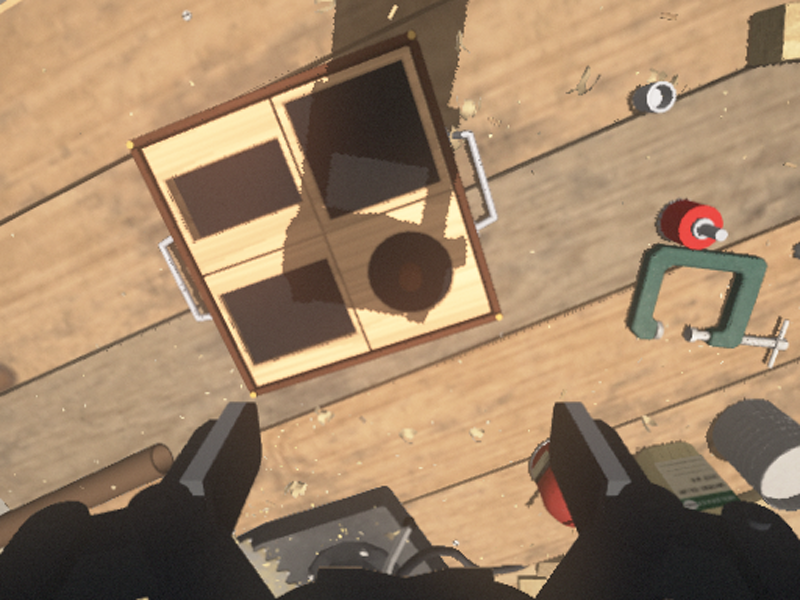

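w3 (800 scale) shows the tray: rim corners (130,145), (412,36), (498,318), (252,393); tape pocket (235,190), key dish (368,138), block pocket (288,312), saw recess (411,272). Small saw is at (690,225).

```bash
python3 - <<'E'
from fit import *
c,im=load('w3'); t=optics.calibration('top');s=optics.calibration('side')
C=np.array([at(c,px(*p),.034) for p in [(130,145),(412,36),(498,318),(252,393)]])
print(C.round(4),[np.linalg.norm(C[i]-C[i-1]).round(4) for i in range(4)],C.mean(0).round(4))
e=(C[1]-C[0]+C[2]-C[3]);print('y-dir yaw',np.degrees(np.arctan2(e[1],e[0])).round(1)); e=(C[2]-C[1]+C[3]-C[0]);print('x yaw',np.degrees(np.arctan2(e[1],e[0])).round(1))
pk={'tape':[(166,179),(278,139),(302,200),(196,240)],'block':[(220,293),(332,259),(358,332),(250,365)],'key':[(288,104),(406,61),(440,184),(330,219)]}
for n,P in pk.items():
    Q=np.array([at(c,px(*p),.03) for p in P]);print(n,Q.mean(0).round(4),[np.linalg.norm(Q[i]-Q[i-1]).round(4) for i in range(4)])
print('seam',at(c,px(328,232),.03))
print('recess',at(c,px(411,272),.03),'post top',at(c,px(411,283),.05))
# heights cross-check: rim corners top+side
for u,v,a,b,w in[(491,237,521,368,(498,318)),(613,241,597,488,(252,393)),(487,355,368,398,(412,36))]:
    print(tri([(t,px(u,v)),(s,px(a,b)),(c,px(*w))]))
big=cv2.resize(im[15:260,75:330],(765,735)); big=cv2.resize(im[15:262,75:325],(600,593),interpolation=cv2.INTER_CUBIC);big=cv2.convertScaleAbs(big,alpha=1.0,beta=0);big=(255*(big/255.)**.5).astype('uint8');cv2.imwrite('pics/m3.png',big)
E
```

```text
[[ 0.4014 -0.3908  0.034 ]
 [ 0.4206 -0.1543  0.034 ]
 [ 0.6568 -0.1739  0.034 ]
 [ 0.6357 -0.4092  0.034 ]] [np.float64(0.2351), np.float64(0.2372), np.float64(0.237), np.float64(0.2362)] [ 0.5286 -0.2821  0.034 ]
y-dir yaw 85.1
x yaw -4.6
tape [ 0.4669 -0.3326  0.03  ] [np.float64(0.0542), np.float64(0.0995), np.float64(0.0509), np.float64(0.0982)]
block [ 0.5806 -0.3414  0.03  ] [np.float64(0.0724), np.float64(0.1044), np.float64(0.0702), np.float64(0.1058)]
key [ 0.4774 -0.2187  0.03  ] [np.float64(0.0948), np.float64(0.0969), np.float64(0.0964), np.float64(0.0953)]
seam [ 0.52893531 -0.27776427  0.03      ]
recess [ 0.58876711 -0.22779611  0.03      ] post top [ 0.59210891 -0.22946277  0.05      ]
(array([ 0.65719463, -0.17062868,  0.0249607 ]), np.float64(0.005236344074681211))
(array([ 0.63822021, -0.40992184,  0.03067107]), np.float64(0.0016195036542317924))
(array([ 0.4214211 , -0.15166711,  0.0276852 ]), np.float64(0.0027714686626635274))
```

View pics/m3.png

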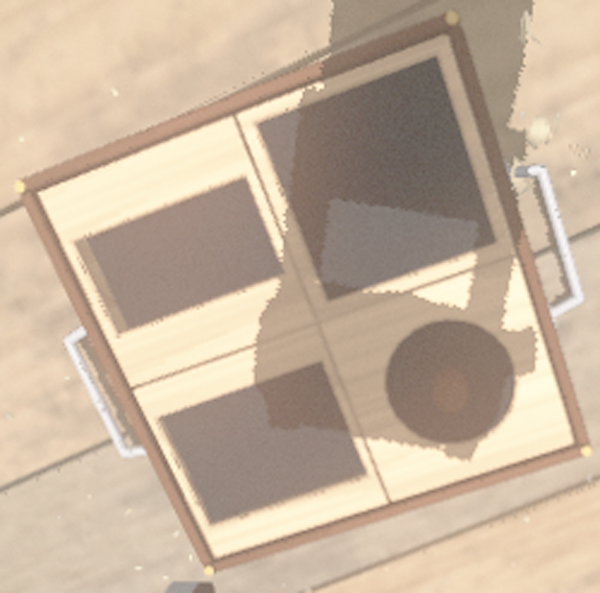

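Everything agrees: the tray centre is at (0.5286,-0.2815) with yaw -4.7°. The insert centres are saw (0.590,-0.230), block (0.580,-0.342), key (0.477,-0.220), tape (0.468,-0.333). First pick is the large saw.

```bash
python3 -m jog '[{"linear":[0.68,0.55,0],"roll":0},{"linear":[0.68,0.55,0],"roll":0},{"linear":[0.68,0.55,0],"roll":0},{"linear":[0.68,0.55,0],"roll":0},{"linear":[0.68,0.55,0],"roll":0},{"linear":[0.68,0.55,0],"roll":0},{"linear":[0.68,0.55,0],"roll":0},{"linear":[0.68,0.55,0],"roll":0},{"linear":[0,0,0],"roll":0}]' 0.2 && python3 -m jog '[{"linear":[0,0,0.42],"roll":1},{"linear":[0,0,0.42],"roll":1},{"linear":[0,0,0.42],"roll":1},{"linear":[0,0,0.42],"roll":1},{"linear":[0,0,0.42],"roll":1},{"linear":[0,0,0.42],"roll":1},{"linear":[0,0,0.42],"roll":1},{"linear":[0,0,0.42],"roll":1},{"linear":[0,0,0.42],"roll":1},{"linear":[0,0,0.42],"roll":1},{"linear":[0,0,0.42],"roll":1},{"linear":[0,0,0.42],"roll":1}]' && python3 -m jog '[{"linear":[0,0,0],"roll":0},{"linear":[0,0,0],"roll":0},{"linear":[0,0,0],"roll":0}]'; python3 -c "
from h import *
move([.424,.032,.045]); snap('wrist','w4')"
```

```text
time_s: 3.58
position: [0.4222, 0.0344, 0.3139]
tool_rot: [[-0.918, 0.397, 0.001], [0.397, 0.918, 0.001], [-0.001, 0.001, -1.0]]
ft_force: [1.0, -0.3, 1.2]
grip_width: 0.0512
gripper_force: 0.0
time_s: 4.58
position: [0.4252, 0.0302, 0.1109]
tool_rot: [[-0.107, 0.994, 0.001], [0.994, 0.107, -0.0], [-0.0, 0.001, -1.0]]
ft_force: [0.7, 0.4, 0.3]
grip_width: 0.0512
gripper_force: 0.0
time_s: 4.83
position: [0.4258, 0.0297, 0.1123]
tool_rot: [[-0.113, 0.994, 0.002], [0.994, 0.113, -0.0], [-0.0, 0.002, -1.0]]
ft_force: [1.4, -0.1, 1.2]
grip_width: 0.0513
gripper_force: 0.0
units [ 0.06 -0.04  1.68]
```

View pics/w4.png

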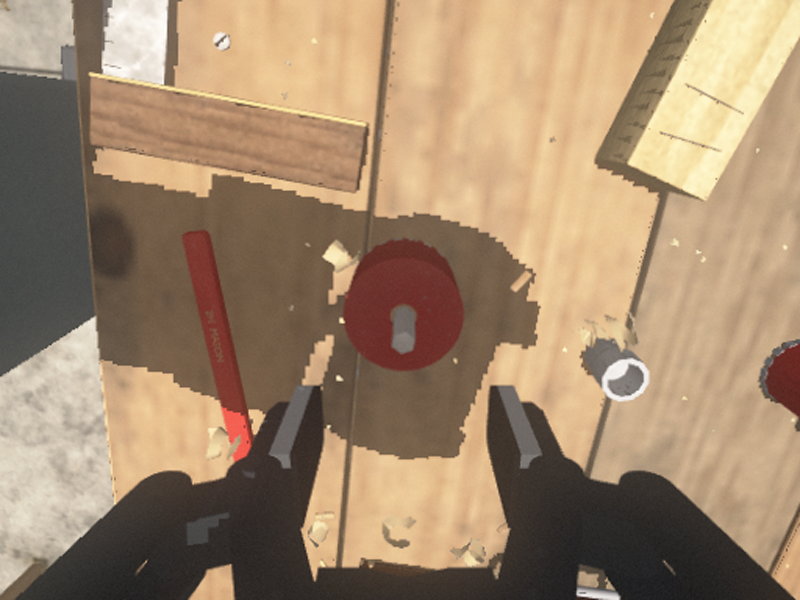

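w4: arbor tip at (403,343), cup top centred at (403,313), lying on the fingers' centre line.

```bash
python3 -c "
from h import *
c,_=load('w4');print(at(c,px(403,345),.07),at(c,px(403,313),.04))"
```

```text
[0.42387191 0.03127609 0.07      ] [0.42354122 0.03340037 0.04      ]
```

```bash
python3 -m jog '[{"linear":[0.03,-0.02,0.42],"roll":0},{"linear":[0.03,-0.02,0.42],"roll":0},{"linear":[0,0,0.42],"roll":0},{"linear":[0,0,0.42],"roll":0},{"linear":[0,0,0],"roll":0},{"linear":[0,0,0],"roll":0},{"linear":[0,0,0],"roll":0}]' && python3 -m jog '[{"linear":[0,0,0],"roll":0},{"linear":[0,0,0],"roll":0},{"linear":[0,0,0],"roll":0},{"linear":[0,0,0],"roll":0},{"linear":[0,0,0],"roll":0},{"linear":[0,0,0],"roll":0},{"linear":[0,0,0],"roll":0},{"linear":[0,0,0],"roll":0}]' -1 60
```

```text
time_s: 5.47
position: [0.4242, 0.0316, 0.0453]
tool_rot: [[-0.11, 0.994, 0.002], [0.994, 0.11, -0.0], [-0.001, 0.002, -1.0]]
ft_force: [0.8, 0.2, 0.1]
grip_width: 0.0511
gripper_force: 0.0
time_s: 6.13
position: [0.4239, 0.0316, 0.0445]
tool_rot: [[-0.11, 0.994, 0.001], [0.994, 0.11, -0.0], [-0.0, 0.001, -1.0]]
ft_force: [0.9, 0.2, 5.8]
grip_width: 0.0073
gripper_force: 59.0
```

```bash
python3 -m jog '[{"linear":[0,0,-0.5],"roll":0},{"linear":[0,0,-0.8],"roll":0},{"linear":[0,0,-0.8],"roll":0},{"linear":[0,0,-0.8],"roll":0},{"linear":[0,0,0],"roll":0},{"linear":[0,0,0],"roll":0}]' && python3 -m jog '[{"linear":[-0.7,0.34,0],"roll":0},{"linear":[-0.7,0.34,0],"roll":0},{"linear":[-0.7,0.34,0],"roll":0},{"linear":[-0.7,0.34,0],"roll":0},{"linear":[-0.7,0.34,0],"roll":0},{"linear":[-0.7,0.34,0],"roll":0},{"linear":[-0.7,0.34,0],"roll":0},{"linear":[-0.7,0.34,0],"roll":0},{"linear":[-0.7,0.34,0],"roll":0},{"linear":[-0.7,0.34,0],"roll":0},{"linear":[0,0,0],"roll":0},{"linear":[0,0,0],"roll":0}]' && python3 -m jog '[{"linear":[0,0,0],"roll":0},{"linear":[0,0,0],"roll":0},{"linear":[0,0,0],"roll":0},{"linear":[0,0,0],"roll":0}]'; python3 -c "
from h import *
move([.590,-.230,.0685]); snap('wrist','w5')"
```

```text
time_s: 6.63
position: [0.4236, 0.0316, 0.1607]
tool_rot: [[-0.11, 0.994, 0.002], [0.994, 0.11, -0.0], [-0.001, 0.002, -1.0]]
ft_force: [-0.6, -0.2, -2.3]
grip_width: 0.0079
gripper_force: 59.2
time_s: 7.63
position: [0.5888, -0.2325, 0.1568]
tool_rot: [[-0.108, 0.994, -0.004], [0.994, 0.108, 0.003], [0.003, -0.004, -1.0]]
ft_force: [0.4, 0.5, -2.7]
grip_width: 0.0079
gripper_force: 59.1
time_s: 7.97
position: [0.5891, -0.231, 0.1602]
tool_rot: [[-0.11, 0.994, -0.0], [0.994, 0.11, 0.0], [0.0, -0.0, -1.0]]
ft_force: [-0.3, -0.2, -1.6]
grip_width: 0.0077
gripper_force: 59.1
units [0.02 0.02 2.29]
```

View pics/w5.png

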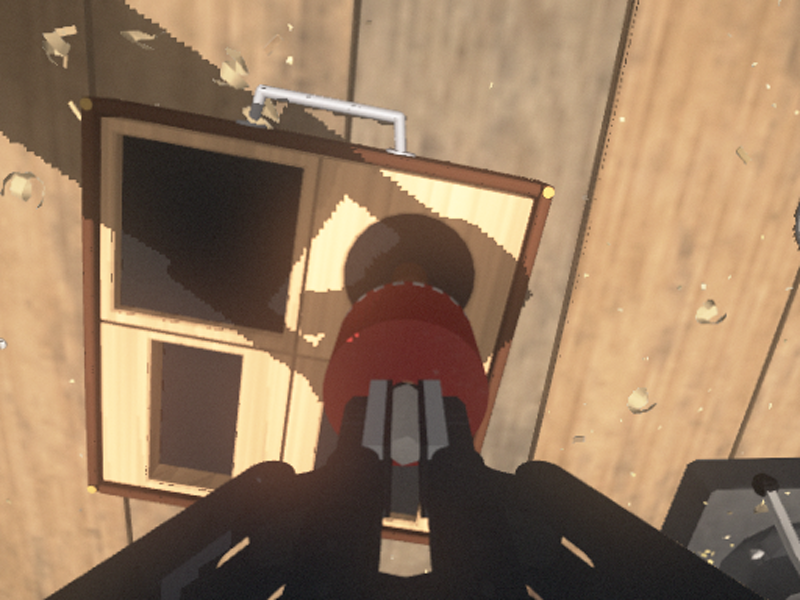

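w5: the saw hangs straight below the fingers; tray corners (87,104), (549,192), (92,490); recess edges at u=345 and 473, near v=268.

```bash
python3 -c "
from h import *
c,_=load('w5')
for p in [(87,104),(549,192),(92,490)]: print(at(c,px(*p),.034).round(4))
a,b=at(c,px(345,268),.03),at(c,px(473,272),.03);print(a,b,(a+b)/2,np.linalg.norm(a-b))
print(at(c,px(405,392),.16-.045+.07))"
```

```text
[ 0.4202 -0.1545  0.034 ]
[ 0.6565 -0.1726  0.034 ]
[ 0.4012 -0.392   0.034 ]
[ 0.55434581 -0.22614183  0.03      ] [ 0.62458059 -0.22062069  0.03      ] [ 0.5894632  -0.22338126  0.03      ] 0.07045144858128777
[ 0.58618646 -0.2127218   0.185     ]
```

```bash
python3 -m jog '[{"linear":[0.02,0.01,0.4],"roll":0},{"linear":[0,0.01,0.4],"roll":0},{"linear":[0,0,0.4],"roll":0},{"linear":[0,0,0.4],"roll":0},{"linear":[0,0,0.3],"roll":0},{"linear":[0,0,0.2],"roll":0},{"linear":[0,0,0.15],"roll":0},{"linear":[0,0,0.05],"roll":0},{"linear":[0,0,0],"roll":0},{"linear":[0,0,0],"roll":0},{"linear":[0,0,0],"roll":0},{"linear":[0,0,0],"roll":0}]'
```

```text
time_s: 9.02
position: [0.5902, -0.231, 0.0685]
tool_rot: [[-0.11, 0.994, 0.001], [0.994, 0.11, -0.0], [-0.001, 0.001, -1.0]]
ft_force: [-0.2, -0.7, -1.1]
grip_width: 0.008
gripper_force: 59.2
```

```bash
python3 -m jog '[{"linear":[0,0,0.04],"roll":0},{"linear":[0,0,0],"roll":0},{"linear":[0,0,0],"roll":0},{"linear":[0,0,0],"roll":0}]' && python3 -m jog '[{"linear":[0,0,0],"roll":0},{"linear":[0,0,0],"roll":0},{"linear":[0,0,0],"roll":0},{"linear":[0,0,0],"roll":0}]' -0.4 && python3 -m jog '[{"linear":[0,0,-0.4],"roll":0},{"linear":[0,0,-0.8],"roll":0},{"linear":[0,0,-0.9],"roll":0},{"linear":[0,0,-0.9],"roll":0},{"linear":[0,0,-0.5],"roll":0},{"linear":[0,0,0],"roll":0},{"linear":[0,0,0],"roll":0},{"linear":[0,0,0],"roll":0}]'; python3 -c "
from h import *
snap('side','s1');move([.531-.0014,.353+.005,.16]); move([.4473,.2688,.1])
"
```

```text
time_s: 9.35
position: [0.5904, -0.2311, 0.0685]
tool_rot: [[-0.11, 0.994, 0.002], [0.994, 0.11, -0.001], [-0.001, 0.002, -1.0]]
ft_force: [-3.2, 2.8, 10.6]
grip_width: 0.0076
gripper_force: 60.8
time_s: 9.68
position: [0.5901, -0.2309, 0.0664]
tool_rot: [[-0.11, 0.994, -0.0], [0.994, 0.11, 0.0], [0.0, -0.0, -1.0]]
ft_force: [0.4, -0.7, 0.5]
grip_width: 0.0258
gripper_force: 0.0
time_s: 10.35
position: [0.5896, -0.2306, 0.2052]
tool_rot: [[-0.11, 0.994, -0.002], [0.994, 0.11, 0.001], [0.001, -0.002, -1.0]]
ft_force: [0.4, -0.2, -0.3]
grip_width: 0.0255
gripper_force: 0.0
units [14.79  0.12  1.15]
units [12.79 -2.16  2.65]
```

```bash
python3 -m jog '[{"linear":[0.95,0.01,0],"roll":0},{"linear":[0.95,0.01,0],"roll":0},{"linear":[0.95,0.01,0],"roll":0},{"linear":[0.95,0.01,0],"roll":0},{"linear":[0.95,0.01,0],"roll":0},{"linear":[0.95,0.01,0],"roll":0},{"linear":[0.95,0.01,0],"roll":0},{"linear":[0.95,0.01,0],"roll":0},{"linear":[0.95,0.01,0],"roll":0},{"linear":[0.95,0.01,0],"roll":0},{"linear":[0.95,0.01,0],"roll":0},{"linear":[0.95,0.01,0],"roll":0}]' 0.7 && python3 -m jog '[{"linear":[0.85,0.01,0],"roll":0},{"linear":[0.85,0.01,0],"roll":0},{"linear":[0.85,0.01,0],"roll":0},{"linear":[0.8,0.01,0],"roll":0},{"linear":[0,0,0],"roll":-1},{"linear":[0,0,0],"roll":-1},{"linear":[0,0,0],"roll":0},{"linear":[0,0,0],"roll":0},{"linear":[0,0,0],"roll":0}]'; python3 -c "
from h import *
move([.531-.0014,.353+.005,.16]);snap('wrist','w6')
"
```

```text
time_s: 11.4
position: [0.5439, 0.2246, 0.2051]
tool_rot: [[-0.11, 0.994, -0.003], [0.994, 0.11, -0.001], [-0.0, -0.003, -1.0]]
ft_force: [0.2, -0.5, 0.3]
grip_width: 0.0724
gripper_force: 0.0
time_s: 12.15
position: [0.5317, 0.3559, 0.2058]
tool_rot: [[-0.278, 0.961, -0.001], [0.961, 0.278, -0.001], [-0.0, -0.001, -1.0]]
ft_force: [0.8, -0.6, 0.4]
grip_width: 0.0724
gripper_force: 0.0
units [ 0.07 -0.03  1.15]
```

View pics/w6.png

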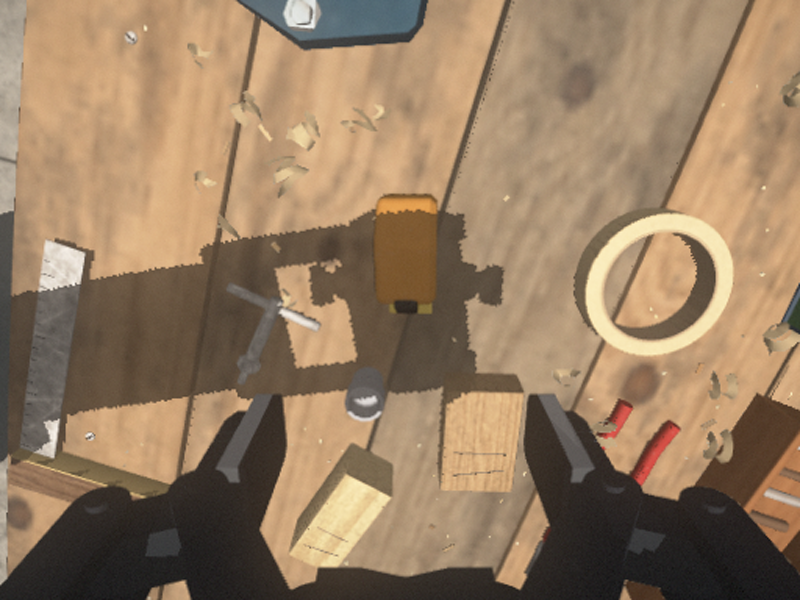

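w6: the tape lies at (407,250) with its sides vertical, so its yaw matches the tool; the width runs from u=377 to 437, and the blade tip is near (411,312). Wide block corners (443,393), (523,391), (516,491), (440,490). Key bar (229,289)-(318,327), shaft to (252,352).

```bash
python3 - <<'E'
from fit import *
c,_=load('w6');c2,_=load('w2')
print(tri([(c,px(407,196)),(c2,(285+292/4,60+72/4))]))
for z in(.055,.06): print('far',at(c,px(407,196),z))
print('blade',at(c,px(411,313),.006),'sides',at(c,px(377,250),.06),at(c,px(437,250),.06))
for z in (.025,.03):
  B=np.array([at(c,px(*p),z) for p in[(443,393),(523,391),(516,491),(440,490)]]);print(z,B.mean(0).round(4),[np.linalg.norm(B[i]-B[i-1]).round(4) for i in range(4)])
fit(c,[(-.0275,.0425,.03),(.0275,.0425,.03),(.0275,-.0425,.03),(-.0275,-.0425,.03)],[px(*p) for p in[(443,393),(523,391),(516,491),(440,490)]],[.62,.24,.2])
fit(c,[(-.035,.029,.007),(.035,.029,.007),(0,-.015,.009)],[px(*p) for p in[(229,289),(318,327),(252,352)]],[.446,.264,-.2])
move([.5295,.358,.1])
E
```

```text
(array([0.51949067, 0.39709575, 0.03761649]), np.float64(0.000194122731566438))
far [0.51901085 0.39928551 0.055     ]
far [0.51881788 0.39992577 0.06      ]
blade [0.54656648 0.31479769 0.006     ] sides [0.51083991 0.36565329 0.06      ] [0.54390954 0.3752293  0.06      ]
0.025 [0.6226 0.2373 0.025 ] [np.float64(0.0844), np.float64(0.0569), np.float64(0.087), np.float64(0.0585)]
0.03 [0.6208 0.2403 0.03  ] [np.float64(0.0831), np.float64(0.056), np.float64(0.0857), np.float64(0.0576)]
xyyaw [0.6208 0.2403] 16.6 err px [[0.4, -0.7], [-0.5, 0.2], [-1.1, -0.3], [1.1, 0.8]]
xyyaw [0.4469 0.2649] -10.3 err px [[-0.7, -2.7], [1.1, -0.4], [-0.3, 3.5]]
units [ 0.07 -0.04  2.65]
```

```bash
python3 -m jog '[{"linear":[0.08,0,0.6],"roll":0},{"linear":[0.08,0,0.6],"roll":0},{"linear":[0,0,0.6],"roll":0},{"linear":[0,0,0.6],"roll":0},{"linear":[0,0,0.6],"roll":0},{"linear":[0,0,0.6],"roll":0},{"linear":[0,0,0.4],"roll":0},{"linear":[0,0,0.35],"roll":0},{"linear":[0,0,0],"roll":0},{"linear":[0,0,0],"roll":0}]' && python3 -m jog '[{"linear":[0,0,0],"roll":0},{"linear":[0,0,0],"roll":0},{"linear":[0,0,0],"roll":0},{"linear":[0,0,0],"roll":0},{"linear":[0,0,0],"roll":0},{"linear":[0,0,0],"roll":0},{"linear":[0,0,0],"roll":0},{"linear":[0,0,0],"roll":0}]' -1 50
```

```text
time_s: 13.03
position: [0.53, 0.3621, 0.0323]
tool_rot: [[-0.279, 0.96, -0.001], [0.96, 0.279, -0.0], [-0.0, -0.001, -1.0]]
ft_force: [0.7, -0.2, -0.2]
grip_width: 0.0726
gripper_force: 0.0
time_s: 13.7
position: [0.5308, 0.3625, 0.0339]
tool_rot: [[-0.28, 0.96, 0.003], [0.96, 0.28, 0.001], [0.0, 0.003, -1.0]]
ft_force: [0.5, -1.3, 6.0]
grip_width: 0.0353
gripper_force: 50.3
```

```bash
python3 -m jog '[{"linear":[0,0,-0.4],"roll":0},{"linear":[0,0,-0.7],"roll":0},{"linear":[0,0,-0.8],"roll":0},{"linear":[0,0,-0.8],"roll":0},{"linear":[0,0,-0.8],"roll":0},{"linear":[0,0,-0.4],"roll":0},{"linear":[0,0,0],"roll":0.8},{"linear":[0,0,0],"roll":0.9},{"linear":[0,0,0],"roll":0.9},{"linear":[0,0,0],"roll":0.8},{"linear":[0,0,0],"roll":0.8},{"linear":[0,0,0],"roll":0}]' && python3 -m jog '[{"linear":[-0.6,0,0],"roll":0},{"linear":[-0.95,0,0],"roll":0},{"linear":[-0.95,0,0],"roll":0},{"linear":[-0.95,0,0],"roll":0},{"linear":[-0.95,0,0],"roll":0},{"linear":[-0.95,0,0],"roll":0},{"linear":[-0.95,0,0],"roll":0},{"linear":[-0.95,0,0],"roll":0},{"linear":[-0.95,0,0],"roll":0},{"linear":[-0.95,0,0],"roll":0},{"linear":[-0.95,0,0],"roll":0},{"linear":[-0.95,0,0],"roll":0}]' && python3 -m jog '[{"linear":[-0.95,-0.03,0],"roll":0},{"linear":[-0.95,-0.03,0],"roll":0},{"linear":[-0.95,-0.03,0],"roll":0},{"linear":[-0.95,0,0],"roll":0},{"linear":[-0.95,0,0],"roll":0},{"linear":[-0.6,0,0],"roll":0},{"linear":[-0.4,0,0],"roll":0},{"linear":[-0.25,0,0],"roll":0},{"linear":[0,0,0],"roll":0},{"linear":[0,0,0],"roll":0},{"linear":[0,0,0],"roll":0},{"linear":[0,0,0],"roll":0}]'; python3 -c "
from h import *
move([.468,-.327,.047]);snap('wrist','w7')
"
```

```text
time_s: 14.7
position: [0.5295, 0.3623, 0.188]
tool_rot: [[0.085, 0.996, -0.001], [0.996, -0.085, -0.0], [-0.001, -0.001, -1.0]]
ft_force: [-1.0, -0.3, -4.2]
grip_width: 0.0352
gripper_force: 50.2
time_s: 15.7
position: [0.493, -0.0797, 0.1886]
tool_rot: [[0.08, 0.997, -0.0], [0.997, -0.08, 0.0], [0.0, -0.0, -1.0]]
ft_force: [1.3, 0.2, -3.3]
grip_width: 0.0353
gripper_force: 50.2
time_s: 16.7
position: [0.4707, -0.3156, 0.1887]
tool_rot: [[0.08, 0.997, -0.0], [0.997, -0.08, 0.0], [0.0, -0.0, -1.0]]
ft_force: [0.7, 0.4, -3.1]
grip_width: 0.035
gripper_force: 50.2
units [-0.29 -0.04  3.54]
```

View pics/w7.png

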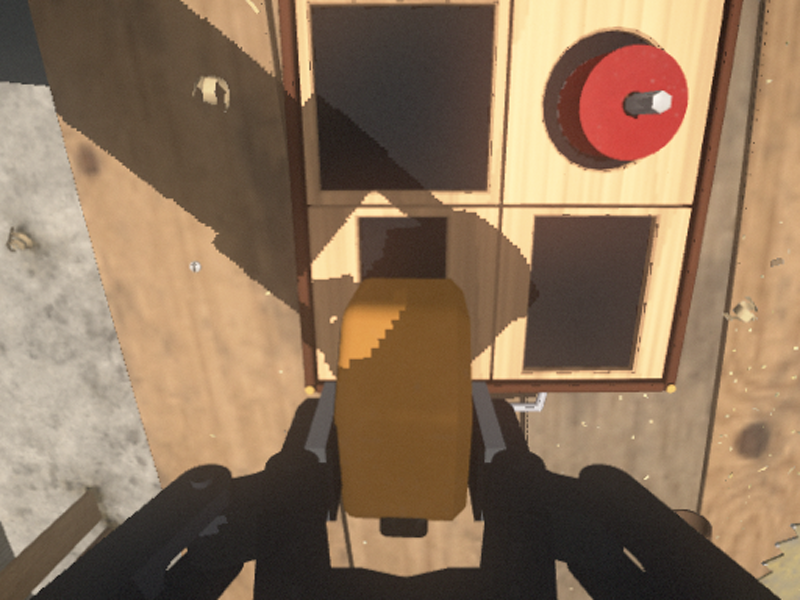

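w7: the saw is seated in its recess at (610,105); the tape is held straight; the pocket's far edge is (358,216)-(447,217). Tape rear edge at (403,281).

```bash
python3 -c "
from h import *
c,_=load('w7')
print(at(c,px(402.5,216),.03),'rear',at(c,px(403,281),.215),at(c,px(340,360),.21),at(c,px(468,360),.21))
P=np.array([at(c,px(*p),.03) for p in[(536,215),(658,217),(640,371),(523,369)]]);print(P.mean(0))
P=np.array([at(c,px(*p),.034) for p in[(310,389),(671,388)]]);print(P)
print('arbor',at(c,px(660,102),.094),env.observe()['position'])"
```

```text
[ 0.47083847 -0.28329597  0.03      ] rear [ 0.47328485 -0.26692374  0.215     ] [ 0.45506062 -0.28851098  0.21      ] [ 0.48823184 -0.2911684   0.21      ]
[ 0.58243611 -0.34257056  0.03      ]
[[ 0.40154464 -0.39028238  0.034     ]
 [ 0.63775289 -0.40908316  0.034     ]]
arbor [ 0.58821893 -0.23112208  0.094     ] [ 0.47068425 -0.31576032  0.18871153]
```

```bash
python3 -m jog '[{"linear":[-0.15,-0.05,0.4],"roll":0},{"linear":[-0.14,0,0.5],"roll":0},{"linear":[0,0,0.5],"roll":0},{"linear":[0,0,0.5],"roll":0},{"linear":[0,0,0.5],"roll":0},{"linear":[0,0,0.4],"roll":0},{"linear":[0,0,0.3],"roll":0},{"linear":[0,0,0.25],"roll":0},{"linear":[0,0,0.15],"roll":0},{"linear":[0,0,0.05],"roll":0},{"linear":[0,0,0],"roll":0},{"linear":[0,0,0],"roll":0}]'  && python3 -m jog '[{"linear":[0,0,0],"roll":0},{"linear":[0,0,0],"roll":0},{"linear":[0,0,0],"roll":0}]'
```

```text
time_s: 17.75
position: [0.4678, -0.3285, 0.0472]
tool_rot: [[0.082, 0.997, 0.001], [0.997, -0.082, -0.001], [-0.001, 0.001, -1.0]]
ft_force: [-0.6, 0.6, -3.3]
grip_width: 0.0351
gripper_force: 50.2
time_s: 18.0
position: [0.4676, -0.3285, 0.0469]
tool_rot: [[0.082, 0.997, 0.001], [0.997, -0.082, -0.001], [-0.001, 0.001, -1.0]]
ft_force: [0.2, 0.7, -3.2]
grip_width: 0.0356
gripper_force: 50.2
```

Deep enough to be in the pocket (bottom about 13 mm above the bench) with no contact load. Easing down 2 mm more, then releasing.

```bash
python3 -m jog '[{"linear":[0,0,0.06],"roll":0},{"linear":[0,0,0],"roll":0},{"linear":[0,0,0],"roll":0},{"linear":[0,0,0],"roll":0}]' && python3 -m jog '[{"linear":[0,0,0],"roll":0},{"linear":[0,0,0],"roll":0},{"linear":[0,0,0],"roll":0},{"linear":[0,0,0],"roll":0},{"linear":[0,0,0],"roll":0}]' 0.25 && python3 -m jog '[{"linear":[0,0,-0.4],"roll":0},{"linear":[0,0,-0.7],"roll":0},{"linear":[0,0,-0.9],"roll":0},{"linear":[0,0,-0.9],"roll":0},{"linear":[0,0,-0.9],"roll":0},{"linear":[0,0,-0.2],"roll":0},{"linear":[0,0,0],"roll":0},{"linear":[0,0,0],"roll":0}]'; python3 -c "
from h import *
snap('side','s2');move([.6208,.240,.15]); move([.4477,.269,.15])
"
```

```text
time_s: 18.33
position: [0.4684, -0.3293, 0.0456]
tool_rot: [[0.082, 0.997, 0.003], [0.997, -0.082, -0.003], [-0.003, 0.003, -1.0]]
ft_force: [0.5, -0.8, 6.5]
grip_width: 0.0348
gripper_force: 49.2
time_s: 18.75
position: [0.4674, -0.3283, 0.044]
tool_rot: [[0.082, 0.997, -0.0], [0.997, -0.082, 0.0], [0.0, -0.0, -1.0]]
ft_force: [-0.6, -0.6, 0.6]
grip_width: 0.0534
gripper_force: 0.0
time_s: 19.42
position: [0.4672, -0.3281, 0.2034]
tool_rot: [[0.082, 0.997, -0.001], [0.997, -0.082, 0.001], [0.001, -0.001, -1.0]]
ft_force: [-0.1, -0.2, -0.4]
grip_width: 0.0534
gripper_force: 0.0
units [14.46  2.67  1.33]
units [14.83 -1.7   1.34]
```

```bash
python3 -m jog '[{"linear":[0.95,0.18,0],"roll":0},{"linear":[0.95,0.18,0],"roll":0},{"linear":[0.95,0.18,0],"roll":0},{"linear":[0.95,0.18,0],"roll":0},{"linear":[0.95,0.18,0],"roll":0},{"linear":[0.95,0.18,0],"roll":0},{"linear":[0.95,0.18,0],"roll":0},{"linear":[0.95,0.18,0],"roll":0},{"linear":[0.95,0.18,0],"roll":0},{"linear":[0.95,0.18,0],"roll":0},{"linear":[0.95,0.18,0],"roll":0},{"linear":[0.95,0.18,0],"roll":0}]' 0.85 && python3 -m jog '[{"linear":[0.9,0.18,0],"roll":0},{"linear":[0.8,0.17,0],"roll":0},{"linear":[0.6,0.12,0],"roll":0},{"linear":[0.4,0,0],"roll":0},{"linear":[0.35,0,0],"roll":0},{"linear":[0,0,0],"roll":-1},{"linear":[0,0,0],"roll":-1},{"linear":[0,0,0],"roll":-1},{"linear":[0,0,0],"roll":-1},{"linear":[0,0,0],"roll":0},{"linear":[0,0,0],"roll":0},{"linear":[0,0,0],"roll":0}]'; python3 -c "
from h import *
move([.620,.2405,.012]);snap('wrist','w8')
"
```

```text
time_s: 20.47
position: [0.5905, 0.121, 0.2019]
tool_rot: [[0.082, 0.997, -0.004], [0.997, -0.082, -0.0], [-0.0, -0.004, -1.0]]
ft_force: [0.7, -0.1, 0.5]
grip_width: 0.079
gripper_force: 0.0
time_s: 21.47
position: [0.6196, 0.2386, 0.2038]
tool_rot: [[-0.261, 0.965, -0.001], [0.965, 0.261, -0.0], [-0.0, -0.001, -1.0]]
ft_force: [-1.0, 0.9, -0.3]
grip_width: 0.0791
gripper_force: 0.0
units [0.04 0.02 4.79]
```

View pics/w8.png

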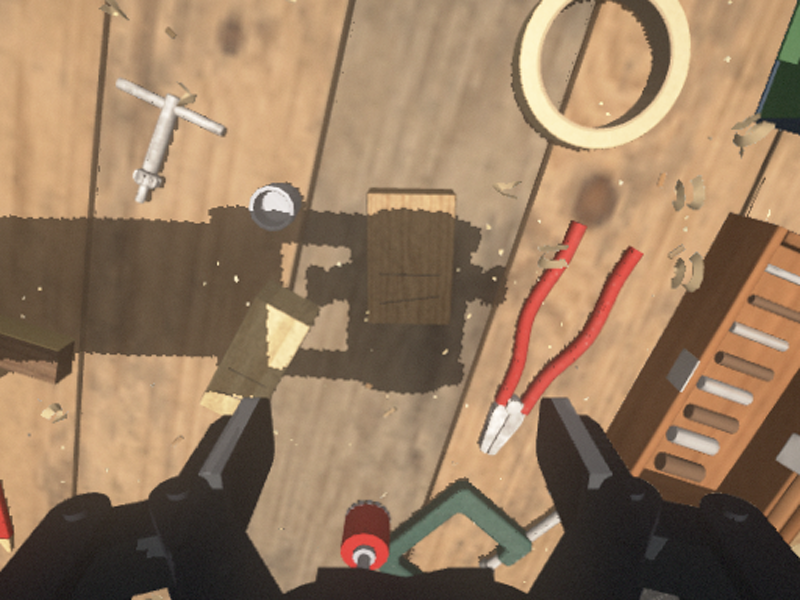

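w8: the wide block is square to the tool with corners (368,194), (456,194), (452,324), (368,321). The narrow block corner at (318,305) and the pliers at (528,320) clear the finger zones.

```bash
python3 - <<'E'
from fit import *
c,_=load('w8')
x=fit(c,[(-.0275,.0425,.03),(.0275,.0425,.03),(.0275,-.0425,.03),(-.0275,-.0425,.03)],[px(*p) for p in[(368,194),(456,194),(452,324),(368,321)]],[.62,.24,.2])
fit(c,[(-.035,.029,.007),(.035,.029,.007),(0,-.015,.009)],[px(*p) for p in[(118,83),(223,131),(151,173)]],[.446,.264,-.2])
move([x[0],x[1],.012])
E
```

```text
xyyaw [0.6217 0.2405] 14.4 err px [[-0.7, -0.8], [0.8, -0.1], [-0.3, -0.1], [0.2, 1.2]]
xyyaw [0.4475 0.2631] -9.5 err px [[-0.1, 0.2], [0.5, -0.1], [-0.4, -0.1]]
units [0.03 0.06 4.8 ]
```

```bash
python3 -m jog '[{"linear":[0.03,0.06,0.5],"roll":0},{"linear":[0,0,0.6],"roll":0},{"linear":[0,0,0.6],"roll":0},{"linear":[0,0,0.6],"roll":0},{"linear":[0,0,0.6],"roll":0},{"linear":[0,0,0.6],"roll":0},{"linear":[0,0,0.5],"roll":0},{"linear":[0,0,0.4],"roll":0},{"linear":[0,0,0.3],"roll":0},{"linear":[0,0,0.1],"roll":0},{"linear":[0,0,0],"roll":0},{"linear":[0,0,0],"roll":0}]' 0.7 && python3 -m jog '[{"linear":[0,0,0],"roll":0},{"linear":[0,0,0],"roll":0},{"linear":[0,0,0],"roll":0},{"linear":[0,0,0],"roll":0},{"linear":[0,0,0],"roll":0},{"linear":[0,0,0],"roll":0},{"linear":[0,0,0],"roll":0},{"linear":[0,0,0],"roll":0}]' -1 40
```

```text
time_s: 22.52
position: [0.6222, 0.2409, 0.0129]
tool_rot: [[-0.263, 0.965, 0.001], [0.965, 0.263, 0.0], [-0.0, 0.001, -1.0]]
ft_force: [-0.4, -1.1, 0.1]
grip_width: 0.0727
gripper_force: 0.0
time_s: 23.18
position: [0.6225, 0.241, 0.0136]
tool_rot: [[-0.264, 0.965, 0.002], [0.965, 0.264, 0.0], [-0.0, 0.003, -1.0]]
ft_force: [-0.6, 0.1, 6.1]
grip_width: 0.054
gripper_force: 43.2
```

```bash
python3 -m jog '[{"linear":[0,0,-0.4],"roll":0},{"linear":[0,0,-0.7],"roll":0},{"linear":[0,0,-0.8],"roll":0},{"linear":[0,0,-0.8],"roll":0},{"linear":[0,0,-0.8],"roll":0},{"linear":[0,0,-0.6],"roll":0},{"linear":[0,0,0],"roll":0.8},{"linear":[0,0,0],"roll":0.8},{"linear":[0,0,0],"roll":0.8},{"linear":[0,0,0],"roll":0.8},{"linear":[0,0,0],"roll":0.8},{"linear":[0,0,0],"roll":0}]' && python3 -m jog '[{"linear":[-0.6,0.02,0],"roll":0},{"linear":[-0.95,0.02,0],"roll":0},{"linear":[-0.95,0.02,0],"roll":0},{"linear":[-0.95,0.02,0],"roll":0},{"linear":[-0.95,0.02,0],"roll":0},{"linear":[-0.95,0.02,0],"roll":0},{"linear":[-0.95,0.02,0],"roll":0},{"linear":[-0.95,0.02,0],"roll":0},{"linear":[-0.95,0.01,0],"roll":0},{"linear":[-0.95,0,0],"roll":0},{"linear":[-0.95,0,0],"roll":0},{"linear":[-0.95,0,0],"roll":0}]' && python3 -m jog '[{"linear":[-0.95,0,0],"roll":0},{"linear":[-0.95,0,0],"roll":0},{"linear":[-0.8,0,0],"roll":0},{"linear":[-0.5,0,0],"roll":0},{"linear":[-0.3,0,0],"roll":0},{"linear":[-0.1,0,0],"roll":0},{"linear":[0,0,0],"roll":0},{"linear":[0,0,0],"roll":0},{"linear":[0,0,0],"roll":0},{"linear":[0,0,0],"roll":0}]'; python3 -c "
from h import *
move([.581,-.3415,.037]);snap('wrist','w9')
"
```

```text
time_s: 24.18
position: [0.6216, 0.2408, 0.1762]
tool_rot: [[0.085, 0.996, -0.0], [0.996, -0.085, -0.0], [-0.0, -0.0, -1.0]]
ft_force: [0.5, -0.7, -0.1]
grip_width: 0.0543
gripper_force: 42.4
time_s: 25.18
position: [0.5917, -0.202, 0.1763]
tool_rot: [[0.08, 0.997, 0.0], [0.997, -0.08, -0.0], [-0.0, 0.0, -1.0]]
ft_force: [1.2, 0.0, -0.8]
grip_width: 0.054
gripper_force: 42.4
time_s: 26.02
position: [0.5808, -0.3424, 0.1764]
tool_rot: [[0.08, 0.997, 0.0], [0.997, -0.08, 0.0], [0.0, 0.0, -1.0]]
ft_force: [-0.4, -0.0, -1.1]
grip_width: 0.0541
gripper_force: 42.4
units [0.02 0.   3.49]
```

View pics/w9.png

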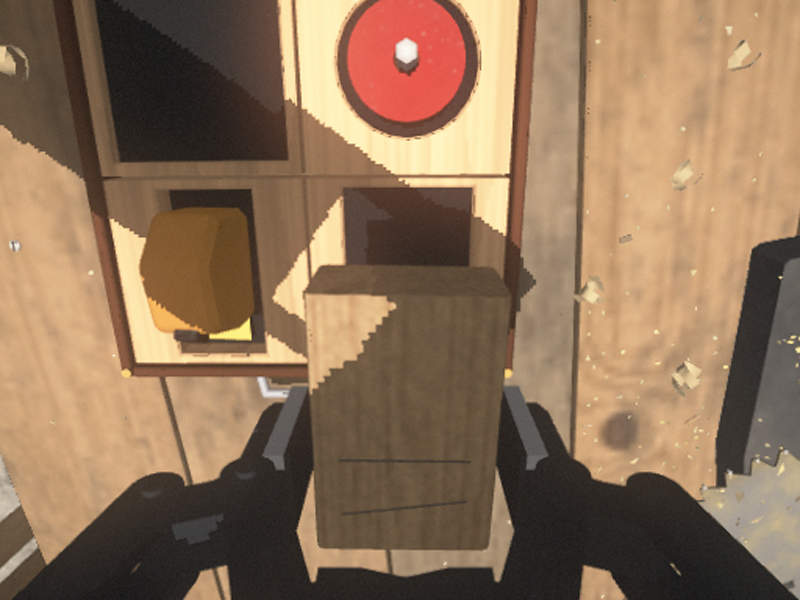

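w9: the saw is concentric in its recess at (407,60) and the tape stands upright in its pocket. The block is held square over its pocket, whose far edge is (343,188)-(472,187).

```bash
python3 -c "
from h import *
c,_=load('w9');print(at(c,px(407,187.5),.03),'want',.581+.051*.082,-.3415+.051*.9966)"; python3 -m jog '[{"linear":[0.02,0,0.4],"roll":0},{"linear":[0,0,0.5],"roll":0},{"linear":[0,0,0.5],"roll":0},{"linear":[0,0,0.5],"roll":0},{"linear":[0,0,0.5],"roll":0},{"linear":[0,0,0.4],"roll":0},{"linear":[0,0,0.3],"roll":0},{"linear":[0,0,0.2],"roll":0},{"linear":[0,0,0.1],"roll":0},{"linear":[0,0,0.08],"roll":0},{"linear":[0,0,0],"roll":0},{"linear":[0,0,0],"roll":0}]'  && python3 -m jog '[{"linear":[0,0,0],"roll":0},{"linear":[0,0,0],"roll":0},{"linear":[0,0,0],"roll":0}]'
```

```text
[ 0.58497566 -0.2925123   0.03      ] want 0.585182 -0.2906734
time_s: 27.07
position: [0.5808, -0.3432, 0.0377]
tool_rot: [[0.082, 0.997, 0.001], [0.997, -0.082, -0.001], [-0.001, 0.001, -1.0]]
ft_force: [0.5, -0.2, 0.0]
grip_width: 0.0539
gripper_force: 42.5
time_s: 27.32
position: [0.5806, -0.3431, 0.0374]
tool_rot: [[0.082, 0.997, 0.001], [0.997, -0.082, -0.001], [-0.0, 0.001, -1.0]]
ft_force: [0.5, 0.0, -1.0]
grip_width: 0.0541
gripper_force: 42.5
```

Height is 1–2 mm above the floor. Lowering 2 mm, releasing and lifting.

```bash
python3 -m jog '[{"linear":[0,0,0.06],"roll":0},{"linear":[0,0,0],"roll":0},{"linear":[0,0,0],"roll":0},{"linear":[0,0,0],"roll":0}]' && python3 -m jog '[{"linear":[0,0,0],"roll":0},{"linear":[0,0,0],"roll":0},{"linear":[0,0,0],"roll":0},{"linear":[0,0,0],"roll":0},{"linear":[0,0,0],"roll":0}]' 0.6 && python3 -m jog '[{"linear":[0,0,-0.4],"roll":0},{"linear":[0,0,-0.7],"roll":0},{"linear":[0,0,-0.9],"roll":0},{"linear":[0,0,-0.9],"roll":0},{"linear":[0,0,-0.9],"roll":0},{"linear":[0,0,-0.2],"roll":0},{"linear":[0,0,0],"roll":0},{"linear":[0,0,0],"roll":0}]' && python3 -c "
from h import *
move([.4482,.2685,.15])
"
```

```text
time_s: 27.65
position: [0.5808, -0.3432, 0.0356]
tool_rot: [[0.082, 0.997, 0.001], [0.997, -0.082, -0.001], [-0.001, 0.001, -1.0]]
ft_force: [-0.4, 1.1, 5.6]
grip_width: 0.054
gripper_force: 43.2
time_s: 28.07
position: [0.5804, -0.3429, 0.0344]
tool_rot: [[0.082, 0.997, -0.0], [0.997, -0.082, 0.0], [0.0, -0.0, -1.0]]
ft_force: [-0.0, -0.6, 0.0]
grip_width: 0.0683
gripper_force: 0.0
time_s: 28.73
position: [0.5802, -0.3428, 0.1937]
tool_rot: [[0.082, 0.997, -0.001], [0.997, -0.082, 0.001], [0.0, -0.001, -1.0]]
ft_force: [0.6, 0.2, -1.4]
grip_width: 0.0684
gripper_force: 0.0
units [14.96 -4.54  1.1 ]
```

```bash
python3 -m jog '[{"linear":[0.93,-0.28,0],"roll":0},{"linear":[0.93,-0.28,0],"roll":0},{"linear":[0.93,-0.28,0],"roll":0},{"linear":[0.93,-0.28,0],"roll":0},{"linear":[0.93,-0.28,0],"roll":0},{"linear":[0.93,-0.28,0],"roll":0},{"linear":[0.93,-0.28,0],"roll":0},{"linear":[0.93,-0.28,0],"roll":0},{"linear":[0.93,-0.28,0],"roll":0},{"linear":[0.93,-0.28,0],"roll":0},{"linear":[0.93,-0.28,0],"roll":0},{"linear":[0.93,-0.28,0],"roll":0}]' -0.1 && python3 -m jog '[{"linear":[0.93,-0.28,0.2],"roll":0},{"linear":[0.9,-0.28,0.2],"roll":0},{"linear":[0.9,-0.28,0.2],"roll":0},{"linear":[0.6,-0.2,0.2],"roll":0},{"linear":[0.3,-0.1,0.2],"roll":0},{"linear":[0.2,-0.04,0],"roll":0},{"linear":[0,0,0],"roll":1},{"linear":[0,0,0],"roll":0},{"linear":[0,0,0],"roll":0},{"linear":[0,0,0],"roll":0}]'; python3 -c "
from h import *
move([.448,.269,.003]);snap('wrist','w10')
"
```

```text
time_s: 29.73
position: [0.4815, 0.1146, 0.1925]
tool_rot: [[0.082, 0.997, -0.004], [0.997, -0.082, 0.0], [-0.0, -0.004, -1.0]]
ft_force: [0.9, 0.2, 0.2]
grip_width: 0.0384
gripper_force: 0.0
time_s: 30.57
position: [0.4488, 0.2689, 0.1542]
tool_rot: [[0.168, 0.986, -0.001], [0.986, -0.168, -0.0], [-0.0, -0.001, -1.0]]
ft_force: [-0.2, -0.6, 0.8]
grip_width: 0.0387
gripper_force: 0.0
units [ 0.   -0.02  3.78]
```

View pics/w10.png

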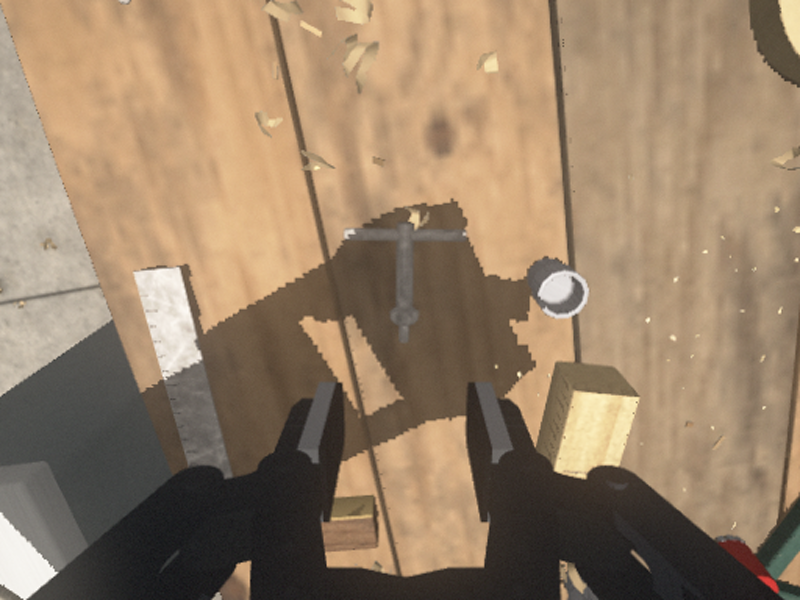

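w10: the key is square to the tool: bar (345,234)-(467,235), shaft at u≈405, head at (403,315).

```bash
python3 - <<'E'
from fit import *
c,_=load('w10')
x=fit(c,[(-.035,.029,.007),(.035,.029,.007),(0,-.0195,.012)],[px(*p) for p in[(345,234),(467,235),(403,314)]],[.446,.264,-.2])
move([x[0]+.17*.005,x[1]+.985*.005,.003])
E
```

```text
xyyaw [0.4467 0.2641] -10.7 err px [[-0.5, -1.0], [-0.1, -0.2], [0.6, 1.3]]
units [-0.   -0.03  3.78]
```

```bash
python3 -m jog '[{"linear":[0,-0.03,0.4],"roll":0},{"linear":[0,0,0.5],"roll":0},{"linear":[0,0,0.5],"roll":0},{"linear":[0,0,0.5],"roll":0},{"linear":[0,0,0.5],"roll":0},{"linear":[0,0,0.5],"roll":0},{"linear":[0,0,0.4],"roll":0},{"linear":[0,0,0.25],"roll":0},{"linear":[0,0,0.15],"roll":0},{"linear":[0,0,0.05],"roll":0},{"linear":[0,0,0],"roll":0},{"linear":[0,0,0],"roll":0}]' && python3 -m jog '[{"linear":[0,0,0],"roll":0},{"linear":[0,0,0],"roll":0},{"linear":[0,0,0],"roll":0},{"linear":[0,0,0],"roll":0},{"linear":[0,0,0],"roll":0},{"linear":[0,0,0],"roll":0},{"linear":[0,0,0],"roll":0},{"linear":[0,0,0],"roll":0}]' -1 50
```

```text
time_s: 31.62
position: [0.448, 0.2698, 0.0052]
tool_rot: [[0.169, 0.986, 0.001], [0.986, -0.169, 0.0], [0.001, 0.001, -1.0]]
ft_force: [0.7, 0.2, 0.5]
grip_width: 0.0381
gripper_force: 0.0
time_s: 32.28
position: [0.4479, 0.2699, 0.0051]
tool_rot: [[0.169, 0.986, 0.001], [0.986, -0.169, 0.0], [0.001, 0.001, -1.0]]
ft_force: [0.2, -0.8, 6.7]
grip_width: 0.0072
gripper_force: 49.1
```

```bash
python3 -m jog '[{"linear":[0,0,-0.3],"roll":0},{"linear":[0,0,-0.7],"roll":0},{"linear":[0,0,-0.8],"roll":0},{"linear":[0,0,-0.8],"roll":0},{"linear":[0,0,-0.8],"roll":0},{"linear":[0,0,-0.6],"roll":0},{"linear":[0,0,0],"roll":-1},{"linear":[0,0,0],"roll":0},{"linear":[0,0,0],"roll":0}]' && python3 -m jog '[{"linear":[-0.6,0.15,0],"roll":0},{"linear":[-0.95,0.15,0],"roll":0},{"linear":[-0.95,0.15,0],"roll":0},{"linear":[-0.95,0.15,0],"roll":0},{"linear":[-0.95,0.15,0],"roll":0},{"linear":[-0.95,0.15,0],"roll":0},{"linear":[-0.95,0.15,0],"roll":0},{"linear":[-0.95,0.15,0],"roll":0},{"linear":[-0.95,0.15,0],"roll":0},{"linear":[-0.95,0.15,0],"roll":0},{"linear":[-0.95,0.12,0],"roll":0},{"linear":[-0.95,0.12,0],"roll":0}]' && python3 -m jog '[{"linear":[-0.6,0,0],"roll":0},{"linear":[-0.35,0,0],"roll":0},{"linear":[0,0,0],"roll":0},{"linear":[0,0,0],"roll":0},{"linear":[0,0,0],"roll":0},{"linear":[0,0,0],"roll":0}]'; python3 -c "
from h import *
move([.478,-.2145,.027]);snap('wrist','w11')
"
```

```text
time_s: 33.03
position: [0.447, 0.2696, 0.164]
tool_rot: [[0.084, 0.996, -0.001], [0.996, -0.084, -0.0], [-0.001, -0.001, -1.0]]
ft_force: [0.3, 0.1, -2.0]
grip_width: 0.0074
gripper_force: 49.0
time_s: 34.03
position: [0.4799, -0.1782, 0.1633]
tool_rot: [[0.085, 0.996, -0.002], [0.996, -0.085, 0.002], [0.001, -0.002, -1.0]]
ft_force: [0.2, 0.0, -0.9]
grip_width: 0.0073
gripper_force: 49.0
time_s: 34.53
position: [0.4775, -0.2129, 0.1644]
tool_rot: [[0.081, 0.997, -0.0], [0.997, -0.081, 0.001], [0.001, -0.0, -1.0]]
ft_force: [-0.0, 0.4, -0.8]
grip_width: 0.0073
gripper_force: 49.0
units [-0.04  0.02  3.44]
```

View pics/w11.png

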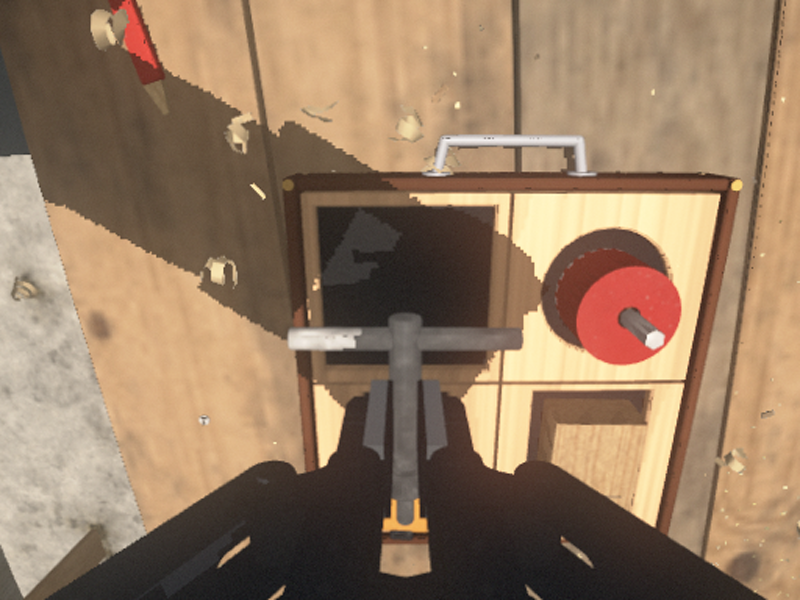

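w11: the key is held level and square over the dish at (405,285); the block lies in its pocket at (590,450).

```bash
python3 -m jog '[{"linear":[-0.04,0.02,0.4],"roll":0},{"linear":[0,0,0.5],"roll":0},{"linear":[0,0,0.5],"roll":0},{"linear":[0,0,0.5],"roll":0},{"linear":[0,0,0.5],"roll":0},{"linear":[0,0,0.4],"roll":0},{"linear":[0,0,0.3],"roll":0},{"linear":[0,0,0.2],"roll":0},{"linear":[0,0,0.12],"roll":0},{"linear":[0,0,0.03],"roll":0},{"linear":[0,0,0],"roll":0},{"linear":[0,0,0],"roll":0}]' && python3 -m jog '[{"linear":[0,0,0.02],"roll":0},{"linear":[0,0,0],"roll":0},{"linear":[0,0,0],"roll":0}]' && python3 -m jog '[{"linear":[0,0,0],"roll":0},{"linear":[0,0,0],"roll":0},{"linear":[0,0,0],"roll":0},{"linear":[0,0,0],"roll":0}]' -0.4 && python3 -m jog '[{"linear":[0,0,-0.3],"roll":0},{"linear":[0,0,-0.7],"roll":0},{"linear":[0,0,-0.9],"roll":0},{"linear":[0,0,-0.9],"roll":0},{"linear":[0,0,-0.9],"roll":0},{"linear":[0,0,-0.9],"roll":0},{"linear":[0.9,0,-0.2],"roll":0},{"linear":[0.9,0,0],"roll":0},{"linear":[0.9,0,0],"roll":0},{"linear":[0,0,0],"roll":0},{"linear":[0,0,0],"roll":0},{"linear":[0,0,0],"roll":0}]'; python3 -c "
from h import *
snap('side','s3');c,im=snap('top','t3')
import cv2
S=cv2.imread('pics/s3.png');T=cv2.resize(im[140:240,300:405],None,fx=4,fy=4,interpolation=cv2.INTER_CUBIC)
A=S[350:550,350:620];A=cv2.resize(A,(378,280));
out=np.zeros((400,800,3),np.uint8);out[:400,:420]=T[:400];out[:280,421:799]=A;cv2.imwrite('pics/m4.png',out)"
```

```text
time_s: 35.58
position: [0.4785, -0.2161, 0.0272]
tool_rot: [[0.082, 0.997, 0.001], [0.997, -0.082, -0.001], [-0.001, 0.001, -1.0]]
ft_force: [0.8, 0.3, 0.3]
grip_width: 0.0073
gripper_force: 49.0
time_s: 35.83
position: [0.4785, -0.2163, 0.0262]
tool_rot: [[0.082, 0.997, 0.001], [0.997, -0.082, -0.001], [-0.001, 0.001, -1.0]]
ft_force: [0.6, 0.1, 1.8]
grip_width: 0.0074
gripper_force: 49.1
time_s: 36.17
position: [0.4781, -0.216, 0.0257]
tool_rot: [[0.082, 0.997, -0.0], [0.997, -0.082, 0.0], [0.0, -0.0, -1.0]]
ft_force: [0.3, 0.9, 0.2]
grip_width: 0.0254
gripper_force: 0.0
time_s: 37.17
position: [0.487, -0.1086, 0.2177]
tool_rot: [[0.082, 0.997, -0.0], [0.997, -0.082, -0.0], [-0.0, -0.0, -1.0]]
ft_force: [0.5, 0.5, 0.7]
grip_width: 0.0256
gripper_force: 0.0
```

View pics/m4.png

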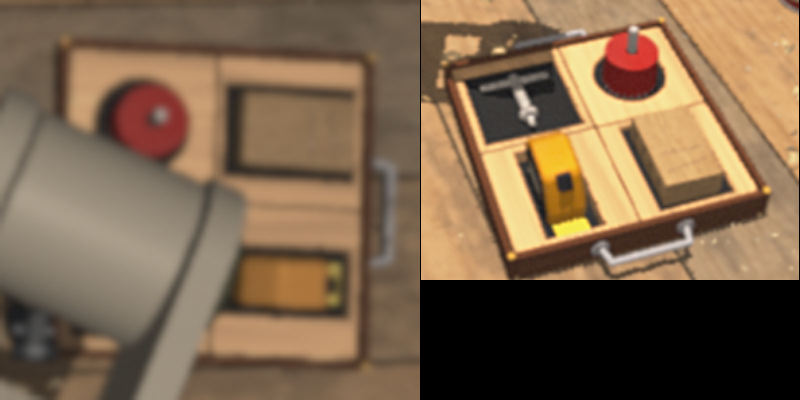

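The composite shows the saw over its post, the key flat in the dish, the block level in its pocket and the tape upright in its own. The arm is clear, so I'm handing in.

```bash
python3 -c "
from rig import env
print(env.close_job())"
```

```text
the job is handed in; nothing more can be done
None
```

I handed the job in at about 37 s with all four items placed: the large saw over its post, and the tape measure, wide block and chuck key each in its own pocket. I never touched the small saw or narrow block; the hand-in returned no verdict.

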